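# Clamp the coin frame into its shelf mount

### The job

Stand the coin frame upright in the slot of the steel clamp, let go of it while the hinged bail with the bar handle is still open, then swing the bail all the way down so that it presses the frame fully home and stays shut. Leave the tube, bowl, tin and loupe where they are.

Things in the scene. Friction and masses are not known exactly. Their poses are not given: they have to be found in the camera images.
- frame: Coin frame: clear acrylic block with a dark insert and a brass coin showing on each broad face; loose, standing upright on the shelf. 56 mm along its x, 18 mm thick along its y, 70 mm tall along its z, about 0.09 kg. Origin: centre of its underside, z up. Same both ways round (half turn about z). Grip it across the 18 mm thickness near its top.
- clamp: Fixed steel clamp on a beech foot 150 x 104 x 16 mm (x -61 to +89, y +-52). Origin: on the shelf surface under the centre of its slot, z up. The frame goes upright into the slot with its 56 mm width along the clamp's x. Two hinge posts at x = 58, y = +-39 mm, 106 mm high, carry the bail.
- slot_mouth (a point): Centre of the slot's mouth, 50 mm above the shelf, on the clamp's z axis; axes as the clamp's. The slot is open at the top, 59 mm (along x) by 21 mm (along y) inside, 1.5 mm play all round the frame; 4 mm walls, flared outward from 42 mm height up to the mouth.
- seat (a joint): Sprung black seat, the floor of the slot, in m pressed down: 0 = up (its top 32 mm above the shelf, 18 mm below the mouth), stop at 0.012. It bears the frame's weight without sinking, yields from 3 N and needs 7 N at 0.010. With the frame in and the bail fully shut it reads 0.010 (fully home).
- bail (a joint): Hinged steel bail, rad: 0 = shut (level, over the slot; stop), 1.57 upright, 1.95 widest open; starts open. Friction hinge, stays where left; shutting it takes 5 N at the handle, 8 N at the end. Hinge axis along the clamp's y at x = 58, z = 98 mm. 8 mm side rods at y = +-30 mm; a 12 mm rubber cross bar 58 mm from the hinge meets the frame's top at about 0.17 rad and presses it down.
- bail_handle (a point): Middle of the bail's handle, a round steel bar 12 mm thick along the clamp's y, 50 mm free between the side rods. In the clamp's frame it is at x = 58 - 125 cos(angle), y = 0, z = 98 + 125 sin(angle) mm: it swings up and away to +x as the bail opens. Pinch it from above, fingers closing along the clamp's x (the bar turns between them), or push it.
- tube: Bystander: upright aluminium coin tube, 39 mm across, 75 mm tall. Origin: centre of its underside.
- bowl: Bystander: porcelain sorting bowl, 110 mm across, 42 mm tall. Origin: centre of its underside.
- tin: Bystander: squat pewter coin tin, 84 mm across, 36 mm tall. Origin: centre of its underside.
- loupe: Bystander: loupe lying flat, brass ring 59 mm across with a horn handle along its -x, 134 mm long in all, 9 mm thick. Origin: underside of the ring's centre.
Not all that is in view belongs to the job. Of the things that look like the frame, the largest one is meant.

How it is judged (in metres and radians):
On the way, in this order (a step that is already met when the one before it is completed fails the run):
1. the frame stands upright in the slot, let go, with the bail still open (horizontal distance between frame and clamp below 0.005 m and angle between frame's own z axis and vertical below 0.1 rad and angle between the x axis of frame and the x axis of clamp, either way round below 0.12 rad and z of frame in the frame of clamp below 0.036 m and value of joint seat below 0.004 m and value of joint bail above 0.6 rad and contact force between the fingers and frame below 0.2 N), for 0.2 s.
2. the bail is shut and the frame driven home (horizontal distance between frame and clamp below 0.005 m and angle between frame's own z axis and vertical below 0.1 rad and angle between the x axis of frame and the x axis of clamp, either way round below 0.12 rad and value of joint bail below 0.035 rad and value of joint seat above 0.008 m), for 0.2 s.
At the end, for the whole second after the job is handed in: The frame stands in the slot (centre within 5 mm, upright within 0.10 rad, width along the slot within 0.12 rad), the bail is shut (below 0.035 rad), the seat is pressed down by more than 8 mm with the frame's underside less than 24.5 mm above the shelf, and the frame is at rest and released (all of step 2 and z of frame in the frame of clamp below 0.0245 m and linear speed of frame below 0.02 m/s and contact force between the fingers and frame below 0.2 N); the robot touches nothing.
It fails at once if the tube is moved more than 30 mm or tipped (distance of tube from where it was at the start of the episode above 0.03 m or angle between tube's own z axis and vertical above 0.5 rad).
It fails at once if the bowl is moved more than 30 mm or tipped (distance of bowl from where it was at the start of the episode above 0.03 m or angle between bowl's own z axis and vertical above 0.5 rad).
It fails at once if the tin is moved more than 30 mm or tipped (distance of tin from where it was at the start of the episode above 0.03 m or angle between tin's own z axis and vertical above 0.5 rad).
It fails at once if the loupe is moved more than 30 mm or tipped (distance of loupe from where it was at the start of the episode above 0.03 m or angle between loupe's own z axis and vertical above 0.5 rad).
It also fails if it takes over 64 s, if anything falls off the work surface, if the arm or the gripper's body presses on something with over 40 N, if the wrist force passes 120 N, or if a joint passes its speed limit or range.

### The arm

A 6-joint arm with a two-finger parallel gripper is mounted at the origin on the work surface. World frame = base frame: x ahead of the robot, y to its left, z up, the work surface at z = 0. Lengths are in mm, angles in rad, forces in N, time in s.
With the tool pointing down it reaches from about 400 to 925 mm from the base axis. Payload 12.5 kg.
Tool frame: the origin (TCP) lies at the very end of the fingers, on their centre line; the grasp point (between the pads) lies 19 mm behind it; z points along the fingers, y is the direction in which the jaws open and shut (so a half turn about z gives the same grasp; the last joint's range is limited). The gripper opens to 95 mm and grips with 3 to 60 N. Pads are 20 mm wide; open, the fingers measure 119 mm over their backs; the gripper's body (75 mm by 180 mm) begins 59 mm behind the grasp point.
Start: joints at [1.106, 0.491, 1.559, -0, 1.092, -0.106], TCP at [219.454, 585.224, 214.661] pointing down, gripper open.
Joint ranges: [-3.1, 3.1], [-0.84, 2.19], [0.05, 2.79], [-1.13, 4.28], [0.06, 2.93], [-2.69, 2.69]. Speed limits (rad/s): [2.22, 2.22, 2.79, 3.14, 3.14, 3.14].

### API

Orientations are given as [roll, pitch, yaw] about the fixed x, y, z axes, in that order (R = Rz(yaw) Ry(pitch) Rx(roll)).
In Python, from cell import env gives the robot as it stands. The module is installed in compiled form; this text tells all that it offers.
- The arm moves only by the tool arm_command, never from a script. Its argument "deltas" is a list that holds one entry, the list of rows, each a list of 5 numbers: the closure, from 0 (fully open) to 1 (shut), then the shift along the world's x, y, z as a fraction of full scale, then the turn about the world's z as a fraction of full scale. In form: [[[grip, dx, dy, dz, twist], ...]]. A call has 1 to 12 rows; each row shifts and turns the pose as measured when the row begins; what a row does not reach is not made up. Full scale, the value 1, is 100 mm for a shift and pi/4 rad for a turn. A row lasts 1/12 s, in which the tool goes at most 41.7 mm and 7.16 degrees, less where a joint would pass 70% of its speed; a pose out of reach is approached as far as the arm can. A call with a number of a shift or a turn outside -1 to 1 is refused whole. A call with a gripper value outside its range is refused whole. The fingers move at their own pace and stop on an object; the grip force is fixed at half the most. Time passes only in rows, so rows that do not move let the fingers close. It gives the time, the measured TCP pose, the force and the opening at its end, in the units of the state.
- env.state(): the state, without advancing time (a new reading comes with each control period).
- env.read_camera(name): name is "scene" or "top"; returns a dict with "frame" (480x640x3 uint8, red, green, blue), "fx", "fy", "cx", "cy" (pixels), "R" (3x3) and "t" (3): a world point X has camera coordinates R X + t. Camera axes: x right, y down, z forward; pixel columns grow to the right and rows downward; lengths in mm; the calibration is good to about 2 mm. A picture is of the moment at which its call begins. There is no depth.
- env.job_done(): hands the job in, once; it reports no verdict.
The state is a dict: "t": time; "joints": joint angles; "qvel": joint speeds; "tau": joint torques, N m; "eef_pos": TCP position; "tcp_rot": TCP orientation; "ft_force": force on the tool from outside, world axes, zero at the start; "moment": the same for the moment, N m; "opening": opening from 0.0 (shut) to 1.0 (fully open).
Only numpy, scipy, OpenCV 4.12 (cv2) and the standard library are available. Lean on these libraries where they do the work, as an engineer would, in place of code of your own. Each camera call takes 0.05 s, during which the arm holds its last target.

## Working session

There is one attempt and no reset: what is moved stays moved. The work goes in short steps, Python scripts to look and compute and a tool call to move; the robot and the scene stay as the last step left them, time stands still between calls to the robot, and variables do not carry over. Pictures are saved under pics/ and viewed, and the job is handed in when it is done.

Besides the shell and the picture viewer there is one more tool, called after ">>>" by a JSON object that holds its "api" and its "payload". arm_command: Moves the arm, as the interface text tells. Its arguments: {"type":"object","properties":{"deltas":{"type":"array","items":{"type":"array","items":{"type":"array","items":{"type":"number","minimum":-1,"maximum":1}}}}},"required":["deltas"]}

```bash
mkdir -p pics; cat > h.py <<'E'
import numpy as np,cv2
from cell import env
def shot(n,tag):
    c=env.read_camera(n); cv2.imwrite(f'pics/{tag}.png',cv2.cvtColor(c['frame'],cv2.COLOR_RGB2BGR))
    np.savez(f'pics/{tag}.npz',**{k:np.array(v) for k,v in c.items()}); return c
def proj(c,X):
    p=np.asarray(X,float)@np.array(c['R']).T+np.array(c['t']); return np.stack([c['fx']*p[...,0]/p[...,2]+c['cx'],c['fy']*p[...,1]/p[...,2]+c['cy']],-1)
def ray(c,uv):
    R=np.array(c['R']);t=np.array(c['t']);o=-R.T@t
    d=R.T@np.array([(uv[0]-c['cx'])/c['fx'],(uv[1]-c['cy'])/c['fy'],1]);return o,d/np.linalg.norm(d)
def onz(c,uv,z):
    o,d=ray(c,uv);return o+d*(z-o[2])/d[2]
def tri(c1,a,c2,b):
    o1,d1=ray(c1,a);o2,d2=ray(c2,b)
    s=np.linalg.lstsq(np.stack([d1,-d2],1),o2-o1,rcond=None)[0]
    p,q=o1+s[0]*d1,o2+s[1]*d2;return (p+q)/2,np.linalg.norm(p-q)
E
python3 - <<'E'
from h import *
for n in('scene','top'):
    c=shot(n,n+'0');print(n,-np.array(c['R']).T@np.array(c['t']),np.array(c['R'])[2],c['fx'])
print(env.state())
E
```

```text
scene [1127.14194916 -601.02794247  956.22704078] [-0.47485838  0.49898102 -0.72493273] 570.7048091979136
top [ 435.07663508  -18.74483189 1211.59671803] [ 0.12574237  0.00828723 -0.99202831] 465.3030160509253
{'t': 0.1, 'joints': array([ 1.10640372e+00,  4.91473203e-01,  1.55938070e+00, -1.44127611e-05,
        1.09169509e+00, -1.05593276e-01]), 'qvel': array([-0.00081641, -0.00127553, -0.00274314, -0.00018306, -0.00107062,
        0.00102973]), 'tau': array([ 1.33253117e-03, -6.13624334e+01, -2.58603269e+01,  6.93189609e-02,
        4.71279770e-02, -1.32109764e-05]), 'eef_pos': array([219.3522259 , 585.018503  , 214.13907475]), 'tcp_rot': array([-3.14064030e+00, -8.80826456e-05,  2.78279993e+00]), 'ft_force': array([-0.9488018 ,  0.23144896,  0.5653389 ]), 'moment': array([-0.0251499 , -0.04211088,  0.01052703]), 'opening': 1.000691059445499}
```

View pics/scene0.png

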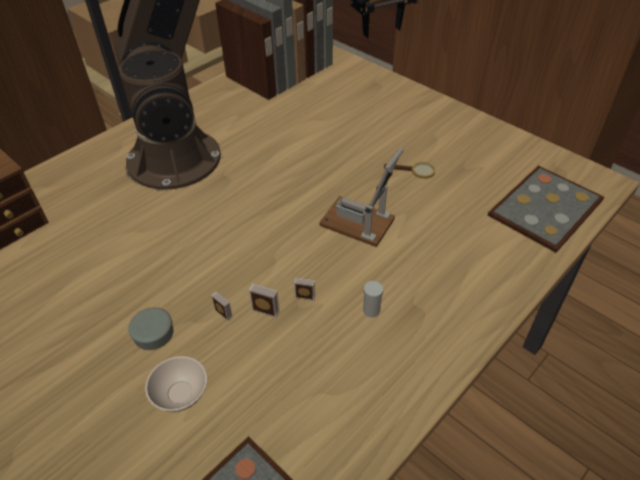

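View pics/top0.png

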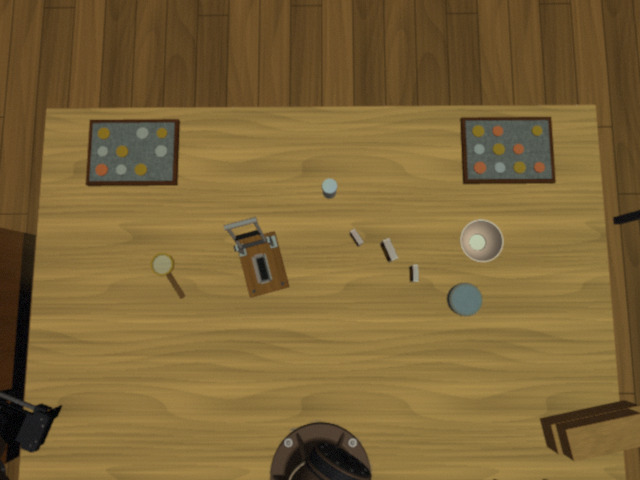

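Three objects look like the frame. In the scene view they are at (222,306), (264,300) and (305,290); in the top view at (415,273), (389,250) and (356,237). The middle one looks largest, so I'll check it in close crops. The clamp is at scene (357,215) and top (262,265).

```bash
python3 - <<'E'
from h import *
s=cv2.imread('pics/scene0.png');t=cv2.imread('pics/top0.png')
def crop(im,x,y,w,h,k,n): cv2.imwrite(n,cv2.resize(im[y:y+h,x:x+w],None,fx=k,fy=k,interpolation=cv2.INTER_CUBIC))
crop(s,200,265,130,65,6,'pics/c1.png');crop(t,340,220,90,70,8,'pics/c2.png')
crop(s,310,140,100,110,5,'pics/c3.png');crop(t,215,205,90,100,6,'pics/c4.png')
E
```

```text
(no output)
```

View pics/c1.png

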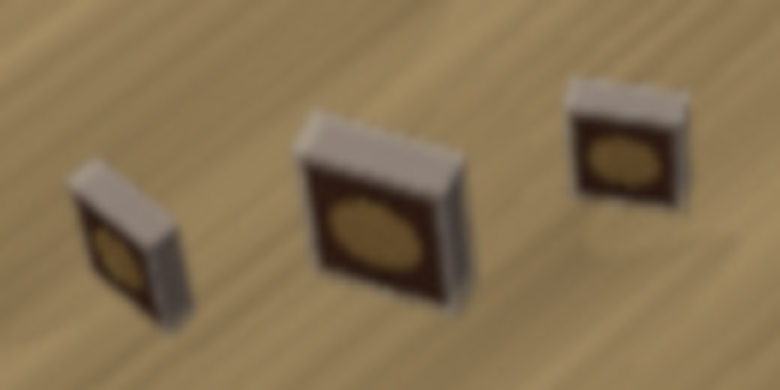

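View pics/c2.png

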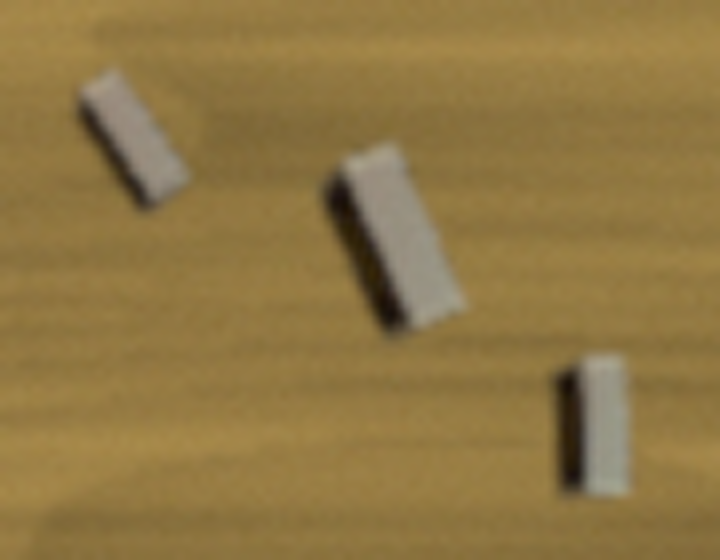

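View pics/c3.png

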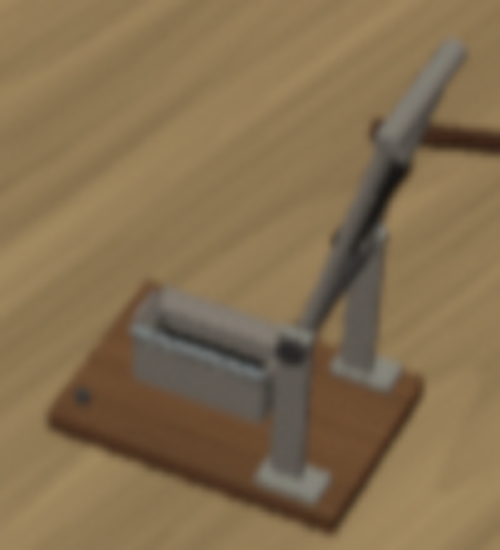

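View pics/c4.png

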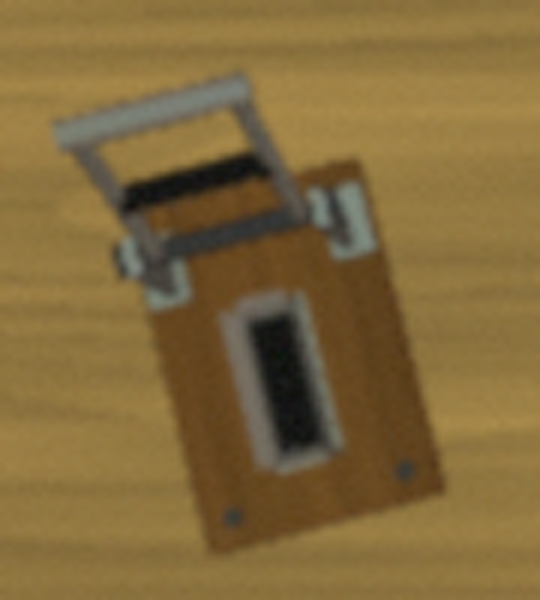

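The crops confirm it: the middle piece, scene (264,300) / top (389,250), is clearly the largest. Next I'll fit the poses from both views.

```bash
cat > fit.py <<'E'
from h import *
from scipy.optimize import least_squares
S=dict(np.load('pics/scene0.npz'));T=dict(np.load('pics/top0.npz'))
def u(p,k,o): return (np.array(p,float)+.5)/k-.5+np.array(o)
c1=lambda p:u(p,6,(200,265));c2=lambda p:u(p,8,(340,220));c3=lambda p:u(p,5,(310,140));c4=lambda p:u(p,6,(215,205))
print('frame tri')
for a,b in [((318,113),(408,330)),((465,155),(340,165)),((447,193),(395,145)),((300,152),(465,308))]:print(tri(S,c1(a),T,c2(b)))
def fit(obs,x0):
    def f(p):
        c,s=np.cos(p[2]),np.sin(p[2]);r=[]
        for cam,uv,L in obs:
            X=[p[0]+c*L[0]-s*L[1],p[1]+s*L[0]+c*L[1],p[3]+L[2]]; r+=list(proj(cam,X)-uv)
        return np.array(r)
    q=least_squares(f,x0,loss='soft_l1');print(q.x.round(3));print(f(q.x).reshape(-1,2).round(2).tolist());return q.x
sc=[(S,c1((318,113)),(-28,9,70)),(S,c1((465,155)),(28,9,70)),(S,c1((447,193)),(28,-9,70)),(S,c1((300,152)),(-28,-9,70)),
(S,c1((318,270)),(-28,-9,0)),(S,c1((452,312)),(28,-9,0)),(S,c1((473,283)),(28,9,0))]
tp=[(T,c2((408,330)),(-28,9,70)),(T,c2((340,163)),(28,9,70)),(T,c2((397,143)),(28,-9,70)),(T,c2((466,308)),(-28,-9,70))]
fit(sc+tp,[500,-180,.4,0]);fit(tp,[500,-180,.4,0]);fit(sc,[500,-180,.4,0])
print('clamp')
cs=[(S,c3((422,380)),(89,52,16)),(S,c3((333,520)),(89,-52,16)),(S,c3((52,412)),(-61,-52,16)),(S,c3((150,282)),(-61,52,16))]
ct=[(T,c4((363,160)),(89,-52,16)),(T,c4((443,490)),(-61,-52,16)),(T,c4((213,552)),(-61,52,16)),(T,c4((282,382)),(0,0,50))]
x=fit(cs+ct,[450,100,.2,0]);fit(ct,[450,100,.2,0]);fit(cs,[450,100,.2,0])
print('handle tri',tri(S,c3((425,97)),T,c4((152,110))))
E
python3 fit.py
```

```text
frame tri
(array([ 520.94981298, -175.00661651,   66.92937553]), np.float64(0.9269644632239882))
(array([ 571.70957362, -154.96732881,   69.43556608]), np.float64(0.4710257180935434))
(array([ 578.51683136, -171.07193339,   70.10229737]), np.float64(2.7895273473820894))
(array([ 528.47729488, -191.50063068,   67.54287311]), np.float64(3.6815217513224643))
[ 5.49824e+02 -1.73254e+02  3.77000e-01 -1.98000e-01]
[[-0.6, -0.96], [0.3, 0.0], [-0.56, 0.41], [-1.68, -0.89], [-1.17, 0.6], [1.05, 1.64], [1.22, -0.17], [0.09, -0.01], [-0.22, -0.16], [-0.62, -0.35], [-0.39, 0.01]]
[ 5.50526e+02 -1.75340e+02  3.68000e-01 -1.04040e+01]
[[0.26, 0.02], [0.22, -0.02], [-0.21, -0.13], [-0.26, 0.13]]
[ 510.99  -143.671   -5.888  -62.292]
[[0.28, 0.16], [-0.24, 0.27], [-0.72, 0.28], [-0.38, -0.14], [-0.14, 0.02], [0.74, 0.19], [0.55, -1.24]]
clamp
[ 5.05696e+02  1.45107e+02  2.54000e-01 -1.47900e+00]
[[0.8, 0.26], [-0.06, 0.49], [-1.89, -0.03], [-0.91, -0.25], [-0.54, -0.85], [0.24, 0.25], [-0.86, 0.31], [-0.14, -0.43]]
[506.545 147.236  19.101 -25.192]
[[-0.26, 0.11], [0.14, 0.16], [-0.21, -0.06], [0.33, -0.2]]
[ 4.88597e+02  1.68186e+02  2.57000e-01 -2.91580e+01]
[[0.22, 0.18], [0.03, -0.39], [-0.23, -0.11], [-0.01, 0.34]]
handle tri (array([593.23309381, 169.6714452 , 220.08912324]), np.float64(2.3669466876266823))
```

>>> {"api": "arm_command", "payload": {"deltas": [[[0, 0.12, -0.3, 0.06, -0.15], [0, 0.165, -0.379, 0.1, -0.15], [0, 0.165, -0.379, 0.1, -0.15], [0, 0.165, -0.379, 0.1, -0.15], [0, 0.165, -0.379, 0, -0.15], [0, 0.165, -0.379, 0, -0.15], [0, 0.165, -0.379, 0, -0.15], [0, 0.165, -0.379, 0, -0.15], [0, 0.165, -0.379, 0, -0.15], [0, 0.165, -0.379, 0, -0.15], [0, 0.165, -0.379, 0, -0.15], [0, 0.165, -0.379, 0, -0.15]]]}}

```text
t: 1.1
eef_pos: [407.0, 134.6, 247.2]
tcp_rot: [-3.137, -0.001, 1.316]
ft_force: [0.7, 0.6, 0.7]
opening: 1.005
```

```bash
cat >> fit.py <<'E'
print('--- z fixed')
def fit0(obs,x0,z=0):
    def f(p):
        c,s=np.cos(p[2]),np.sin(p[2])
        return np.concatenate([proj(cam,[p[0]+c*L[0]-s*L[1],p[1]+s*L[0]+c*L[1],z+L[2]])-uv for cam,uv,L in obs])
    q=least_squares(f,x0);print(q.x.round(3),np.abs(q.fun).max().round(2));return q.x
for o in(sc+tp,tp,sc):fit0(o,[550,-174,.377])
for o in(cs+ct,ct,cs):fit0(o,[505,145,.254])
E
python3 fit.py | sed -n '/---/,$p'
```

```text
--- z fixed
[ 5.49907e+02 -1.73167e+02  3.79000e-01] 1.63
[ 5.49487e+02 -1.73925e+02  3.68000e-01] 0.27
[ 5.50055e+02 -1.72884e+02  3.83000e-01] 1.49
[5.06187e+02 1.44761e+02 2.52000e-01] 1.86
[5.05192e+02 1.44085e+02 2.52000e-01] 0.71
[5.07104e+02 1.45215e+02 2.54000e-01] 1.43
```

>>> {"api": "arm_command", "payload": {"deltas": [[[0, 0.16, -0.36, 0, -0.14], [0, 0.16, -0.36, 0, -0.14], [0, 0.16, -0.36, 0, -0.14], [0, 0.16, -0.36, 0, -0.14], [0, 0.16, -0.36, 0, -0.14], [0, 0.16, -0.36, 0, -0.14], [0, 0.16, -0.36, -0.2, -0.14], [0, 0.16, -0.33, -0.3, -0.14], [0, 0.1, -0.15, -0.3, -0.05], [0, 0, 0, 0, 0], [0, 0, 0, 0, 0]]]}}

```text
t: 2.02
eef_pos: [545.1, -181.3, 169.4]
tcp_rot: [-3.139, -0.002, 0.333]
ft_force: [0.2, 0.6, 0.2]
opening: 1.0
```

```bash
python3 - <<'E'
from h import *
s=env.state();print(s['t'],s['eef_pos'],s['tcp_rot'],s['joints'])
for n in('scene','top'):
    shot(n,n+'1')
s=cv2.imread('pics/scene1.png')[200:330,180:340];cv2.imwrite('pics/s1c.png',cv2.resize(s,None,fx=4,fy=4,interpolation=2))
s=cv2.imread('pics/top1.png')[190:310,320:480];cv2.imwrite('pics/t1c.png',cv2.resize(s,None,fx=4,fy=4,interpolation=2))
E
```

```text
2.0167 [ 545.1374663  -181.33543143  169.38107968] [-3.13898209e+00 -1.91414692e-03  3.33180671e-01] [-0.43761566  0.46971568  1.73676081  0.0039833   0.93556562  0.79763323]
```

View pics/s1c.png

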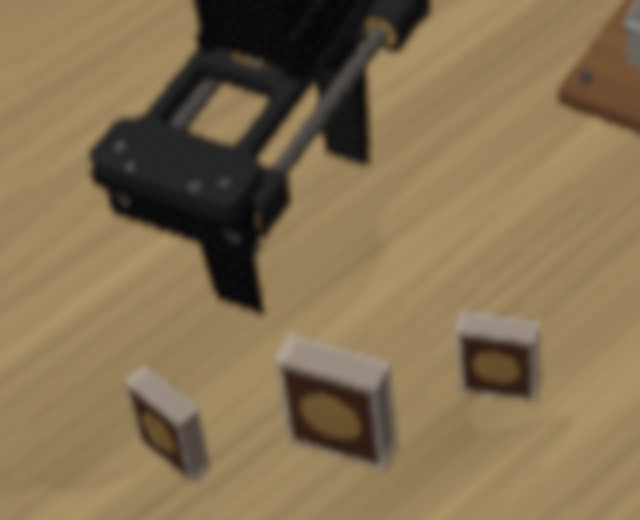

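View pics/t1c.png

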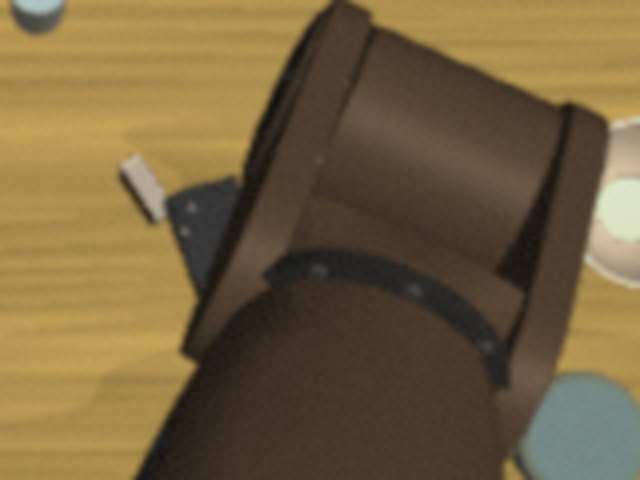

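>>> {"api": "arm_command", "payload": {"deltas": [[[0, 0.05, 0.08, 0, 0.055], [0, 0, 0, -0.2, 0], [0, 0, 0, -0.25, 0], [0, 0, 0, 0, 0], [0, 0, 0, 0, 0]]]}}

```text
t: 2.53
eef_pos: [551.5, -167.2, 133.5]
tcp_rot: [3.136, -0.011, 0.391]
ft_force: [0.1, -0.1, -0.2]
opening: 1.0
```

```bash
python3 - <<'E'
from h import *
shot('scene','scene2')
s=cv2.imread('pics/scene2.png')[200:330,180:340];cv2.imwrite('pics/s2c.png',cv2.resize(s,None,fx=4,fy=4,interpolation=2))
s=env.state();print(s['eef_pos'],s['tcp_rot'])
E
```

```text
[ 551.38923713 -167.18703242  133.52565011] [ 3.13572397 -0.01070996  0.39122398]
```

View pics/s2c.png

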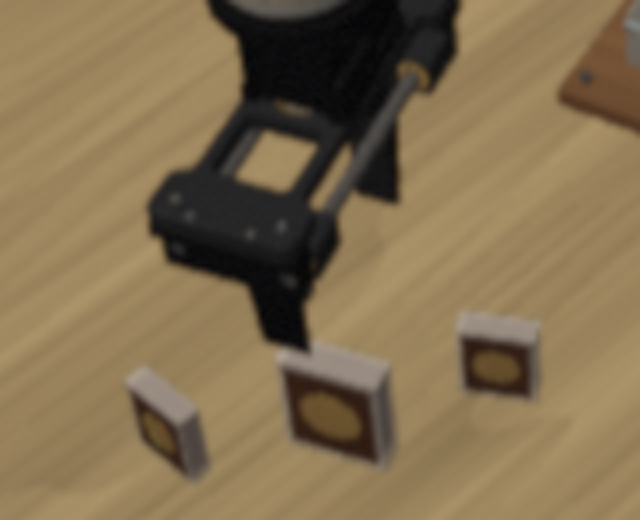

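>>> {"api": "arm_command", "payload": {"deltas": [[[0, -0.015, -0.05, 0, -0.015], [0, 0, 0, 0, 0], [0, 0, 0, 0, 0]]]}}

```text
t: 2.83
eef_pos: [550.8, -172.2, 137.9]
tcp_rot: [3.132, -0.014, 0.38]
ft_force: [-0.0, -0.4, -0.2]
opening: 1.001
```

>>> {"api": "arm_command", "payload": {"deltas": [[[0, 0, 0, 0, 0], [0, 0, 0, 0, 0]]]}}

```text
t: 3.0
eef_pos: [551.1, -172.6, 139.3]
tcp_rot: [3.131, -0.016, 0.38]
ft_force: [-0.2, 0.3, 0.0]
opening: 1.002
```

>>> {"api": "arm_command", "payload": {"deltas": [[[0, -0.01, -0.008, -0.2, 0], [0, 0, 0, -0.25, 0], [0, 0, 0, -0.25, 0], [0, 0, 0, -0.2, 0], [0, 0, 0, 0, 0]]]}}

```text
t: 3.42
eef_pos: [551.4, -174.4, 49.3]
tcp_rot: [3.125, -0.021, 0.379]
ft_force: [-0.6, 0.3, -0.4]
opening: 1.0
```

>>> {"api": "arm_command", "payload": {"deltas": [[[0, 0, 0, 0, 0], [0, 0, 0, 0, 0]]]}}

```text
t: 3.58
eef_pos: [551.5, -174.5, 49.6]
tcp_rot: [3.126, -0.02, 0.379]
ft_force: [0.5, -0.2, -0.5]
opening: 0.994
```

>>> {"api": "arm_command", "payload": {"deltas": [[[0, -0.015, 0.008, -0.06, 0], [0.5, 0, 0, 0, 0], [1, 0, 0, 0, 0], [1, 0, 0, 0, 0], [1, 0, 0, 0, 0], [1, 0, 0, 0, 0], [1, 0, 0, 0, 0], [1, 0, 0, 0, 0]]]}}

```text
t: 4.25
eef_pos: [551.9, -174.5, 48.2]
tcp_rot: [3.121, -0.025, 0.379]
ft_force: [-0.5, 0.6, 1.0]
opening: 0.568
```

```bash
python3 - <<'E'
from h import *
shot('scene','scene3')
s=cv2.imread('pics/scene3.png')[200:330,180:340];cv2.imwrite('pics/s3c.png',cv2.resize(s,None,fx=4,fy=4,interpolation=2))
s=env.state();print(s)
E
```

```text
{'t': 4.3, 'joints': array([-0.42203457,  0.63224613,  1.84519968,  0.00625374,  0.63192802,
        0.7645925 ]), 'qvel': array([-0.00169027,  0.00246594, -0.00088422, -0.00277235,  0.000467  ,
       -0.00067385]), 'tau': array([-6.21790532e-03, -6.08654523e+01, -1.65292633e+01,  5.81200293e-02,
       -1.22310310e-01,  2.55460371e-03]), 'eef_pos': array([ 551.8901718 , -174.46774313,   48.14451403]), 'tcp_rot': array([ 3.12101298, -0.0250771 ,  0.37944075]), 'ft_force': array([ 0.60012637, -1.06712902,  0.01583998]), 'moment': array([-0.09900554,  0.16170757,  0.01911021]), 'opening': 0.5253816787764716}
```

View pics/s3c.png

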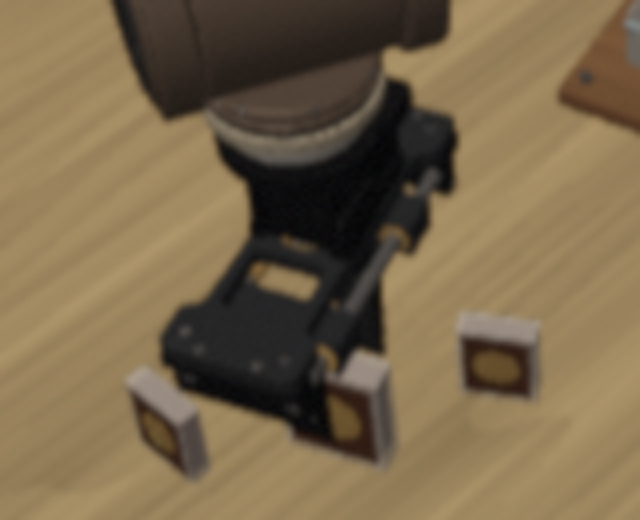

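>>> {"api": "arm_command", "payload": {"deltas": [[[1, 0, 0, -0.02, 0], [1, 0, 0, 0, 0], [1, 0, 0, 0, 0], [1, 0, 0, 0, 0], [1, 0, 0, 0, 0], [1, 0, 0, 0, 0], [1, 0, 0, 0, 0], [1, 0, 0, 0, 0]]]}}

```text
t: 4.97
eef_pos: [551.7, -174.2, 45.8]
tcp_rot: [3.122, -0.025, 0.379]
ft_force: [0.1, 0.4, 0.6]
opening: 0.187
```

>>> {"api": "arm_command", "payload": {"deltas": [[[1, 0, 0, 0.2, 0], [1, 0, 0, 0.35, 0], [1, 0, 0, 0.3, 0], [1, -0.04, 0.3, 0.05, -0.04], [1, -0.05, 0.36, 0, -0.05], [1, -0.05, 0.36, 0, -0.05], [1, -0.05, 0.36, 0, 0], [1, -0.05, 0.36, 0, 0], [1, -0.05, 0.36, 0, 0], [1, -0.05, 0.36, 0, 0], [1, 0, 0.2, 0, 0], [1, 0, 0, 0, 0]]]}}

```text
t: 5.97
eef_pos: [513.9, 100.3, 139.3]
tcp_rot: [3.122, -0.027, 0.258]
ft_force: [-0.1, -0.1, -1.6]
opening: 0.188
```

>>> {"api": "arm_command", "payload": {"deltas": [[[1, 0, 0, 0, 0], [1, 0, 0, 0, 0]]]}}

```text
t: 6.13
eef_pos: [513.6, 101.2, 139.2]
tcp_rot: [3.121, -0.027, 0.261]
ft_force: [-0.4, -0.2, -0.3]
opening: 0.189
```

>>> {"api": "arm_command", "payload": {"deltas": [[[1, -0.03, 0.22, 0, -0.01], [1, -0.03, 0.17, 0, 0], [1, 0, 0, 0, 0], [1, 0, 0, 0, 0], [1, 0, 0, 0, 0]]]}}

```text
t: 6.55
eef_pos: [508.7, 135.9, 138.9]
tcp_rot: [3.121, -0.026, 0.247]
ft_force: [0.3, 0.2, -0.9]
opening: 0.188
```

```bash
cat > v.py <<'E'
from h import *
import sys
k=sys.argv[1]
b=[(300,120,120,130),(210,190,120,130)]
for n,(x,y,w,h) in zip(('scene','top'),b):
    shot(n,n+k);s=cv2.imread(f'pics/{n}{k}.png')[y:y+h,x:x+w];cv2.imwrite(f'pics/{n}{k}c.png',cv2.resize(s,None,fx=4.6,fy=4.6,interpolation=2))
s=env.state();print(s['t'],s['eef_pos'],s['tcp_rot'],s['ft_force'],s['opening'])
E
python3 v.py 4
```

```text
6.65 [508.71551547 135.84263974 138.89317649] [ 3.12084355 -0.02648121  0.24613162] [-1.0691447  -0.25258896 -0.62017489] 0.1890306472332981
```

View pics/scene4c.png

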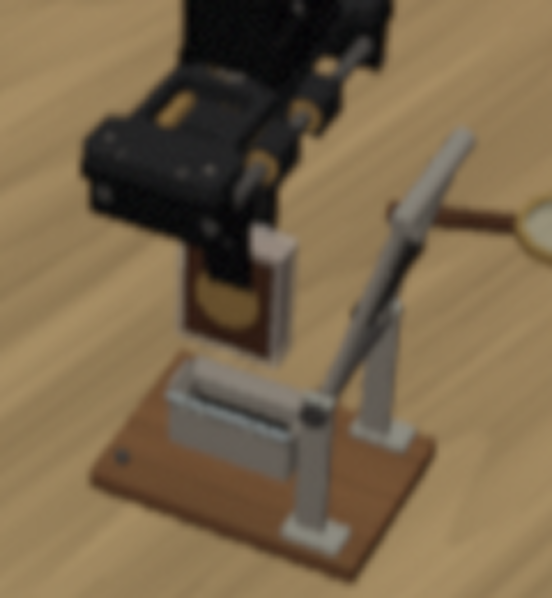

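View pics/top4c.png

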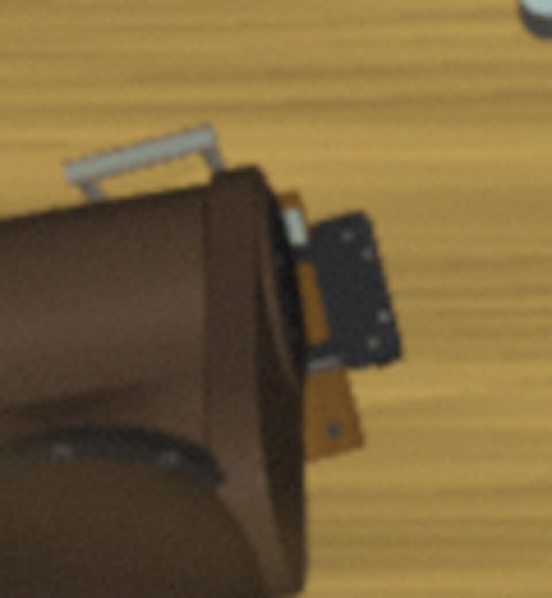

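>>> {"api": "arm_command", "payload": {"deltas": [[[1, -0.012, 0.09, -0.1, 0.006], [1, 0, 0, -0.24, 0], [1, 0, 0, 0, 0], [1, 0, 0, 0, 0], [1, 0, 0, 0, 0]]]}}

```text
t: 7.07
eef_pos: [508.0, 144.0, 103.2]
tcp_rot: [3.121, -0.027, 0.248]
ft_force: [-0.3, -0.7, -0.3]
opening: 0.187
```

```bash
python3 v.py 5; python3 -c "
import cv2
s=cv2.imread('pics/scene5.png')[160:235,320:395];cv2.imwrite('pics/s5z.png',cv2.resize(s,None,fx=8,fy=8,interpolation=2))"
```

```text
7.1667 [508.41594386 144.07776626 103.78853353] [ 3.12065171 -0.02837831  0.24824722] [ 0.48952788  0.08933698 -0.95348853] 0.18707476513560772
```

View pics/s5z.png

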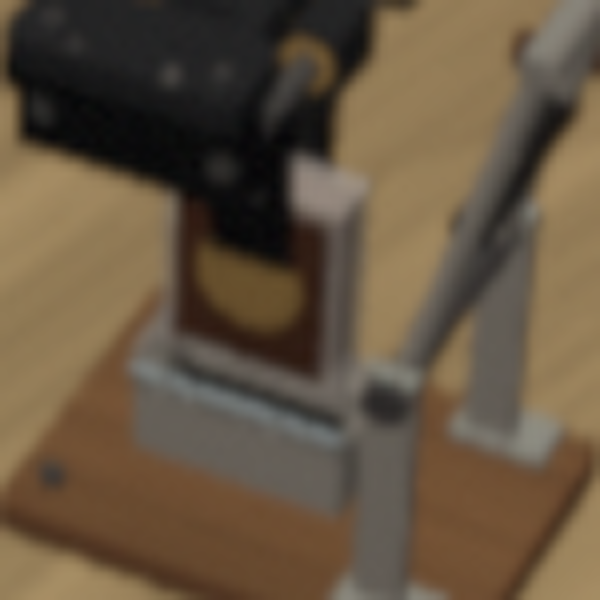

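```bash
cat > ov.py <<'E'
from h import *
import sys
def box(cx,cy,yaw,hx,hy,z0,z1):
    c,s=np.cos(yaw),np.sin(yaw)
    return [[cx+c*a*hx-s*b*hy,cy+s*a*hx+c*b*hy,z] for z in(z0,z1) for a,b in((-1,-1),(1,-1),(1,1),(-1,1))]
def draw(tag,out,win,k,boxes):
    c=dict(np.load(f'pics/{tag}.npz'));im=cv2.imread(f'pics/{tag}.png');x,y,w,h=win
    im=cv2.resize(im[y:y+h,x:x+w],None,fx=k,fy=k,interpolation=2)
    for B,col in boxes:
        p=((proj(c,np.array(B))-[x,y]+.5)*k-.5).round().astype(int)
        for i in range(4):
            for a,b in((i,(i+1)%4),(4+i,4+(i+1)%4),(i,4+i)): cv2.line(im,p[a].tolist(),p[b].tolist(),col,1,cv2.LINE_AA)
    cv2.imwrite(f'pics/{out}.png',im)
E
python3 - <<'E'
from ov import *
tx,ty,yaw=508.2,144.0,.248
fx,fy=tx-1.5*np.cos(yaw),ty-1.5*np.sin(yaw)
C=(507.1,145.2,.253)
c,s=np.cos(C[2]),np.sin(C[2])
foot=box(C[0]+14*c,C[1]+14*s,C[2],75,52,0,16)
draw('scene5','o5',(320,160,75,75),8,[(box(fx,fy,yaw,28,9,57.7,127.7),(0,255,0)),(foot,(0,0,255)),(box(*C,29.5,10.5,32,50),(255,0,0)),(box(*C,33.5,14.5,16,50),(255,255,0))])
E
```

```text
(no output)
```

View pics/o5.png

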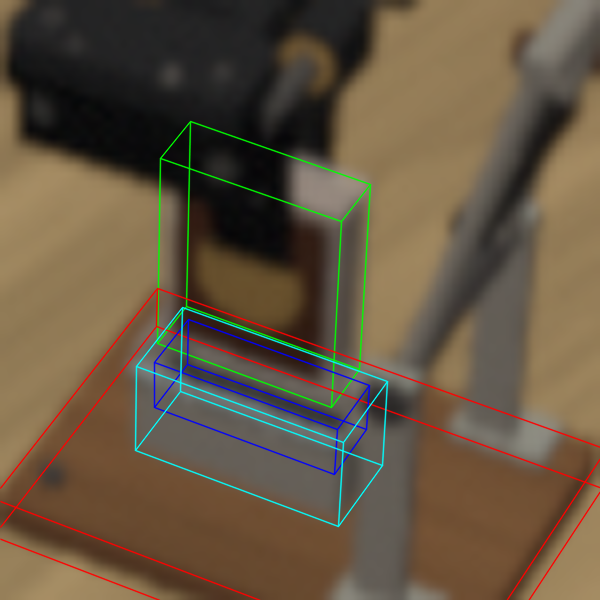

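The scene crop shows the frame hanging just over the slot mouth: frame bottom at about zoom (250,380), mouth rim front corners at (133,362) and (350,437). The overlay agrees to within about 1 px. I'll nudge it slightly and lower it while watching the force.

>>> {"api": "arm_command", "payload": {"deltas": [[[1, -0.01, 0.014, 0, 0.005], [1, 0, 0, -0.1, 0], [1, 0, 0, 0, 0], [1, 0, 0, 0, 0]]]}}

```text
t: 7.5
eef_pos: [508.2, 145.8, 94.8]
tcp_rot: [3.12, -0.032, 0.253]
ft_force: [0.7, -0.0, -0.3]
opening: 0.185
```

>>> {"api": "arm_command", "payload": {"deltas": [[[1, 0, 0, -0.05, 0], [1, 0, 0, 0, 0]]]}}

```text
t: 7.67
eef_pos: [508.1, 145.9, 89.4]
tcp_rot: [3.12, -0.032, 0.253]
ft_force: [-0.4, -0.5, -0.7]
opening: 0.188
```

>>> {"api": "arm_command", "payload": {"deltas": [[[1, -0.005, -0.003, -0.05, 0], [1, 0, 0, 0, 0]]]}}

```text
t: 7.83
eef_pos: [507.5, 145.6, 84.2]
tcp_rot: [3.12, -0.032, 0.253]
ft_force: [0.4, -0.6, -2.1]
opening: 0.188
```

>>> {"api": "arm_command", "payload": {"deltas": [[[1, 0, 0, -0.03, 0], [1, 0, 0, 0, 0]]]}}

```text
t: 8.0
eef_pos: [507.4, 145.5, 80.8]
tcp_rot: [3.12, -0.032, 0.253]
ft_force: [0.2, 0.4, -0.3]
opening: 0.184
```

```bash
python3 v.py 6; python3 -c "
import cv2
s=cv2.imread('pics/scene6.png')[160:235,320:395];cv2.imwrite('pics/s6z.png',cv2.resize(s,None,fx=8,fy=8,interpolation=2))"
```

```text
8.1 [507.68017702 145.5439733   81.20912908] [ 3.12038244 -0.03214936  0.25263321] [-0.01707367  0.49629759 -0.4042299 ] 0.1893143055037679
```

View pics/s6z.png

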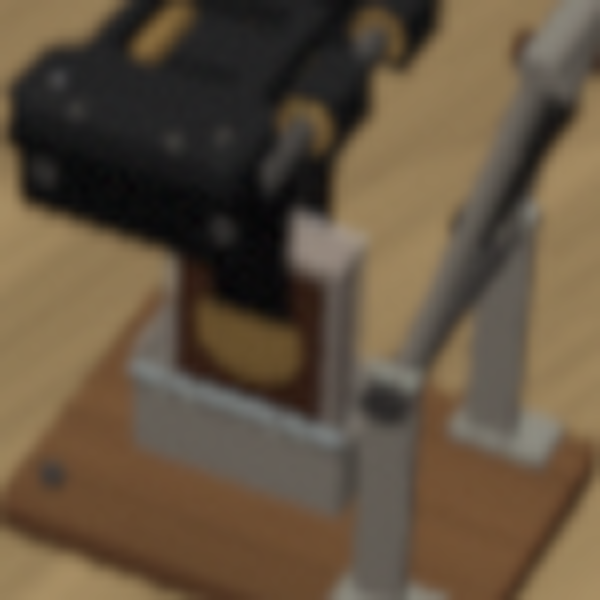

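>>> {"api": "arm_command", "payload": {"deltas": [[[1, 0, 0, -0.025, 0], [1, 0, 0, 0, 0], [0.5, 0, 0, 0, 0], [0.5, 0, 0, 0, 0], [0.5, 0, 0, 0, 0], [0.5, 0, 0, 0, 0], [0.5, 0, 0, 0, 0], [0.5, 0, 0, 0, 0]]]}}

```text
t: 8.77
eef_pos: [508.4, 145.7, 79.2]
tcp_rot: [3.12, -0.034, 0.253]
ft_force: [0.5, -0.4, 0.6]
opening: 0.493
```

```bash
python3 v.py 7; python3 -c "
import cv2
s=cv2.imread('pics/scene7.png')[160:235,320:395];cv2.imwrite('pics/s7z.png',cv2.resize(s,None,fx=8,fy=8,interpolation=2))"
```

```text
8.8667 [508.35233888 145.64322477  79.1462925 ] [ 3.12021164 -0.0339645   0.25260828] [ 0.22074703 -0.40736091 -1.54060235] 0.4941401400335231
```

View pics/s7z.png

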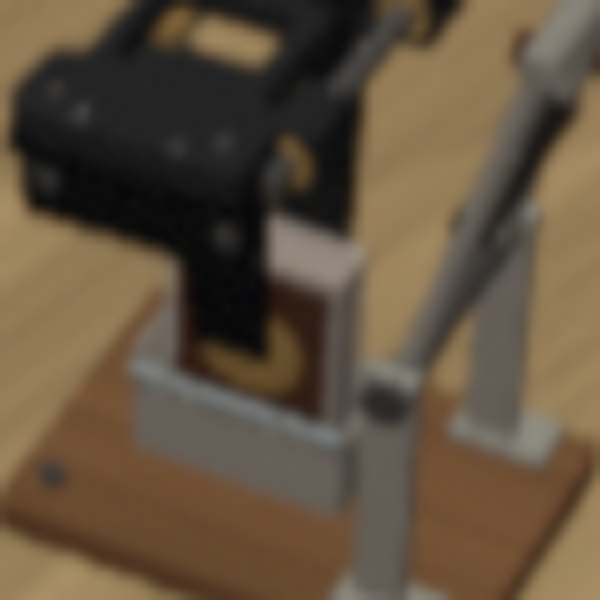

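Frame is standing in the slot and released. The crop shows its insert disappearing behind the front rim at about (250,400). Next I'll lift clear, then turn for the handle.

>>> {"api": "arm_command", "payload": {"deltas": [[[0.5, 0, 0, 0.1, 0], [0.5, 0, 0, 0.2, 0], [0.5, 0, 0, 0.35, 0], [0.5, 0, 0, 0.4, 0], [0.5, 0, 0, 0.4, 0], [0.5, 0, 0, 0.4, 0], [0.5, 0, 0, 0.1, 0.1], [0.5, 0, 0, 0, 0.15], [0.5, 0, 0, 0, 0.15], [0.5, 0, 0, 0, 0.15], [0.5, 0, 0, 0, 0.15], [0.5, 0, 0, 0, 0.15]]]}}

```text
t: 9.87
eef_pos: [503.9, 145.3, 294.1]
tcp_rot: [3.115, -0.039, 0.947]
ft_force: [0.4, 0.4, 0.6]
opening: 0.503
```

>>> {"api": "arm_command", "payload": {"deltas": [[[0.5, 0, 0, 0, 0.15], [0.5, 0, 0, 0, 0.15], [0.5, 0, 0, 0, 0.15], [0.5, 0, 0, 0, 0.15], [0.5, 0, 0, 0, 0.15], [0.5, 0, 0, 0, 0.15], [0.5, 0, 0, 0, 0.1], [0.5, 0, 0, 0, 0]]]}}

```text
t: 10.53
eef_pos: [501.4, 145.1, 301.2]
tcp_rot: [3.111, -0.041, 1.78]
ft_force: [0.1, -0.6, -0.7]
opening: 0.502
```

```bash
python3 v.py 8
```

```text
10.6333 [501.50714488 145.156649   301.03606366] [ 3.1103995  -0.04042704  1.77375801] [-0.33393572 -0.56034286 -0.13066338] 0.5018581041211475
```

View pics/scene8c.png

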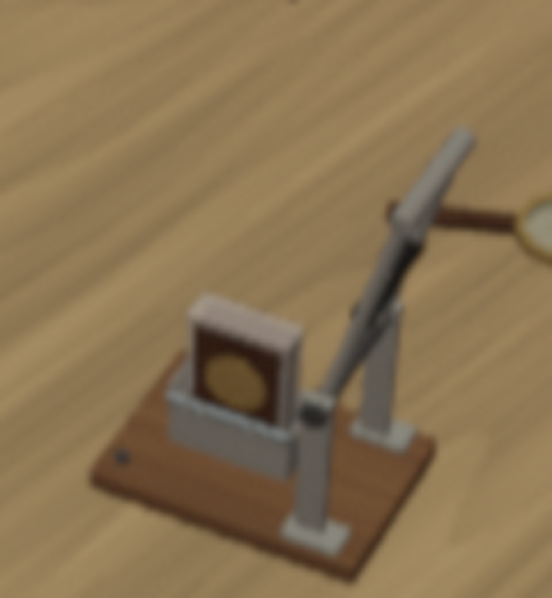

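View pics/top8c.png

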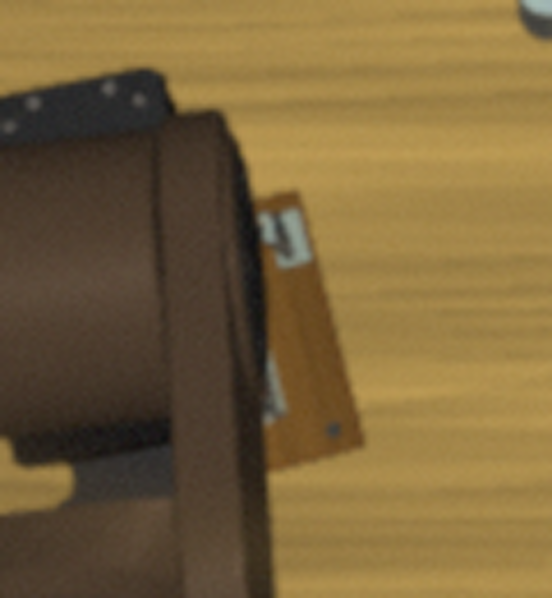

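Frame upright in the slot and the bail still open, with the handle at scene crop (440,180). Going to the handle.

>>> {"api": "arm_command", "payload": {"deltas": [[[0.5, 0.2, 0.05, 0, 0.06], [0.5, 0.35, 0.09, 0, 0], [0.5, 0.3, 0.08, 0, 0], [0.5, 0.07, 0.02, 0, 0], [0.5, 0, 0, 0, 0], [0.5, 0, 0, 0, 0]]]}}

```text
t: 11.13
eef_pos: [595.0, 170.1, 302.7]
tcp_rot: [3.11, -0.04, 1.806]
ft_force: [-0.9, -1.0, 0.1]
opening: 0.502
```

>>> {"api": "arm_command", "payload": {"deltas": [[[0.5, 0, 0, 0, 0]]]}}

```text
t: 11.22
eef_pos: [594.2, 169.9, 302.7]
tcp_rot: [3.111, -0.041, 1.805]
ft_force: [-0.1, 0.2, 0.2]
opening: 0.503
```

```bash
python3 v.py 9
```

```text
11.3167 [594.04590473 169.86841057 303.01493507] [ 3.11040555 -0.04049005  1.80547319] [-0.26520178 -0.33208417 -0.40366391] 0.5005485596172378
```

View pics/scene9c.png

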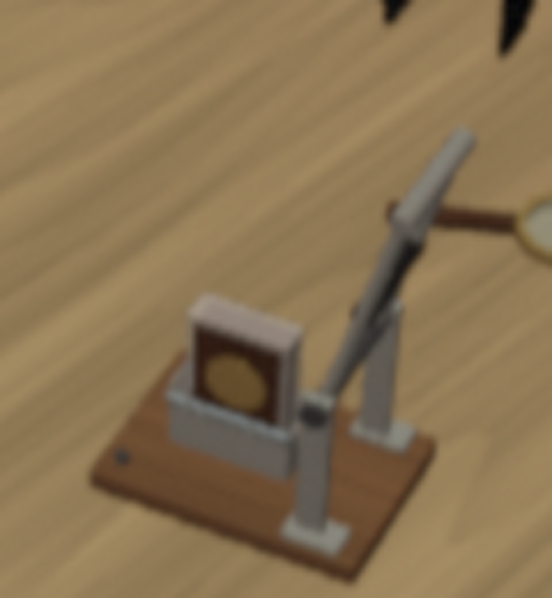

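>>> {"api": "arm_command", "payload": {"deltas": [[[0.5, 0, 0, -0.3, 0.02], [0.5, 0, 0, -0.3, 0], [0.5, 0, 0, 0, 0], [0.5, 0, 0, 0, 0]]]}}

```text
t: 11.65
eef_pos: [592.0, 169.4, 245.3]
tcp_rot: [3.105, -0.04, 1.821]
ft_force: [0.5, -0.2, 0.4]
opening: 0.501
```

```bash
python3 v.py 10
```

```text
11.75 [592.39522692 169.42937113 245.88568086] [ 3.10420899 -0.03981822  1.82073171] [ 0.1571474  -0.46360827 -0.48203538] 0.4979829550855432
```

View pics/scene10c.png

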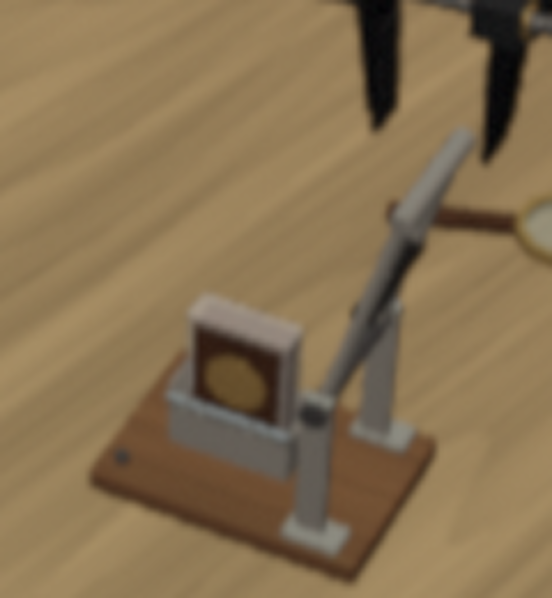

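>>> {"api": "arm_command", "payload": {"deltas": [[[0.5, 0.03, 0, -0.2, 0], [0.5, 0.01, 0, -0.24, 0], [0.5, 0, 0, 0, 0], [0.5, 0, 0, 0, 0]]]}}

```text
t: 12.08
eef_pos: [598.8, 169.8, 208.6]
tcp_rot: [3.094, -0.039, 1.821]
ft_force: [-0.2, -1.3, 0.5]
opening: 0.501
```

```bash
python3 v.py 11
```

```text
12.1833 [598.75587137 169.87070057 208.7685362 ] [ 3.09325466 -0.03882745  1.82086321] [-0.27696585  0.35366369  0.4750041 ] 0.5010327189729236
```

View pics/scene11c.png

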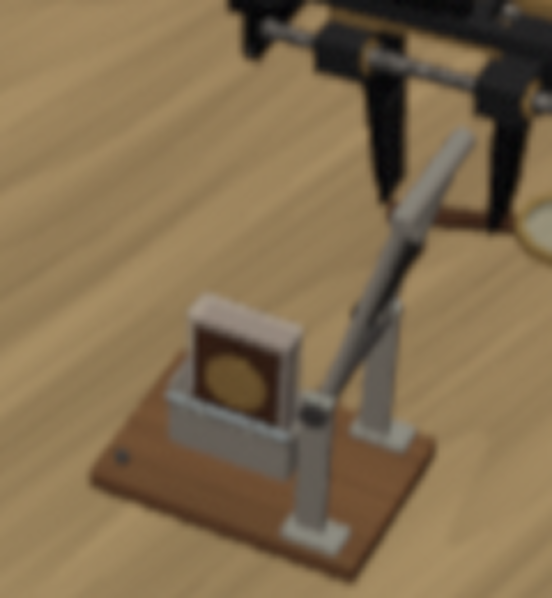

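>>> {"api": "arm_command", "payload": {"deltas": [[[0.5, -0.04, -0.01, -0.06, 0], [1, 0, 0, 0, 0], [1, 0, 0, 0, 0], [1, 0, 0, 0, 0], [1, 0, 0, 0, 0], [1, 0, 0, 0, 0], [1, 0, 0, 0, 0], [1, 0, 0, 0, 0], [1, 0, 0, 0, 0]]]}}

```text
t: 12.93
eef_pos: [594.3, 168.8, 206.4]
tcp_rot: [3.09, -0.038, 1.821]
ft_force: [-0.9, -0.9, 0.5]
opening: 0.115
```

```bash
python3 v.py 12
```

```text
13.0333 [594.34508726 168.81380726 206.40438038] [ 3.09037825 -0.03830096  1.82149864] [-1.28555874 -0.64472452  0.19763456] 0.11555272636981555
```

View pics/scene12c.png

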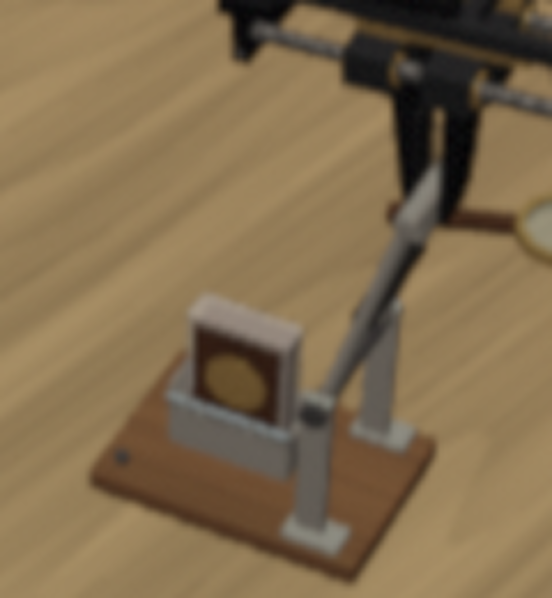

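Pinched on the bar: opening 0.115 is about 11 mm, and the fingers close on it at crop (435,180). Now swinging the bail along its arc.

>>> {"api": "arm_command", "payload": {"deltas": [[[1, -0.08, -0.02, 0.015, 0], [1, -0.14, -0.037, 0.022, 0], [1, -0.14, -0.037, 0.01, 0], [1, -0.15, -0.039, -0.01, 0], [1, 0, 0, 0, 0]]]}}

```text
t: 13.45
eef_pos: [548.0, 156.3, 212.4]
tcp_rot: [3.072, -0.037, 1.822]
ft_force: [-4.1, -1.3, -7.7]
opening: 0.121
```

>>> {"api": "arm_command", "payload": {"deltas": [[[1, -0.13, -0.033, -0.04, 0], [1, -0.13, -0.033, -0.06, 0], [1, -0.13, -0.033, -0.07, 0], [1, 0, 0, 0, 0]]]}}

```text
t: 13.78
eef_pos: [514.9, 147.4, 202.0]
tcp_rot: [3.051, -0.036, 1.822]
ft_force: [3.5, 1.7, -22.8]
opening: 0.117
```

>>> {"api": "arm_command", "payload": {"deltas": [[[1, -0.1, -0.025, -0.12, 0], [1, -0.12, -0.03, -0.11, 0], [1, -0.1, -0.025, -0.11, 0], [1, 0, 0, 0, 0]]]}}

```text
t: 14.12
eef_pos: [484.1, 138.8, 175.8]
tcp_rot: [3.043, -0.033, 1.824]
ft_force: [8.8, 2.5, -18.5]
opening: 0.119
```

```bash
python3 v.py 13
```

```text
14.2167 [484.85613517 139.08616192 176.13532181] [ 3.04403078 -0.0337053   1.8234871 ] [-6.37932305 -3.47623462  2.13228728] 0.1170534887827629
```

View pics/scene13c.png

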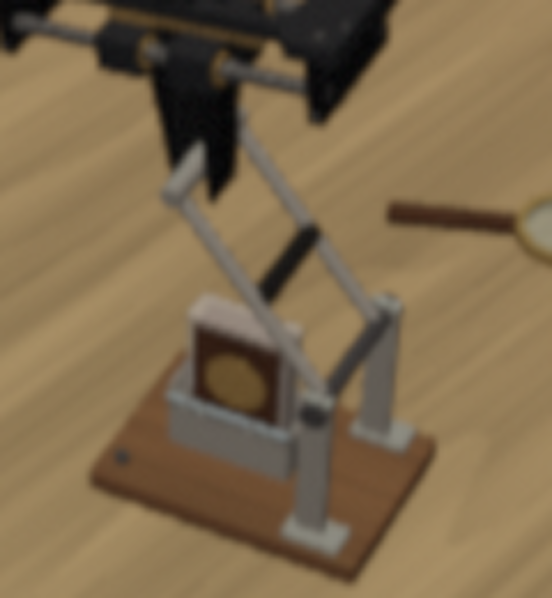

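Bail is about half down, with the fingers on the bar at crop (205,170). The earlier force was transient, so I'll continue.

>>> {"api": "arm_command", "payload": {"deltas": [[[1, -0.08, -0.02, -0.12, 0], [1, -0.08, -0.02, -0.14, 0], [1, -0.06, -0.015, -0.14, 0], [1, 0, 0, 0, 0]]]}}

```text
t: 14.55
eef_pos: [456.8, 131.3, 137.9]
tcp_rot: [3.06, -0.033, 1.827]
ft_force: [5.5, 2.2, -10.1]
opening: 0.119
```

>>> {"api": "arm_command", "payload": {"deltas": [[[1, -0.04, -0.01, -0.14, 0], [1, -0.03, -0.01, -0.14, 0], [1, 0, 0, 0, 0]]]}}

```text
t: 14.8
eef_pos: [446.0, 128.5, 109.2]
tcp_rot: [3.072, -0.034, 1.828]
ft_force: [1.6, -1.3, -5.3]
opening: 0.116
```

>>> {"api": "arm_command", "payload": {"deltas": [[[1, -0.01, 0, -0.1, 0], [1, -0.01, 0, -0.1, 0], [1, 0, 0, -0.08, 0], [1, 0, 0, 0, 0]]]}}

```text
t: 15.13
eef_pos: [441.8, 127.4, 80.6]
tcp_rot: [3.085, -0.035, 1.829]
ft_force: [-3.8, -2.4, -2.0]
opening: 0.119
```

```bash
python3 v.py 14
```

```text
15.2333 [441.87337564 127.48481938  81.02656866] [ 3.08514408 -0.0346237   1.82908133] [-5.93043127 -4.32339643 -2.71024091] 0.11961576036310627
```

View pics/scene14c.png

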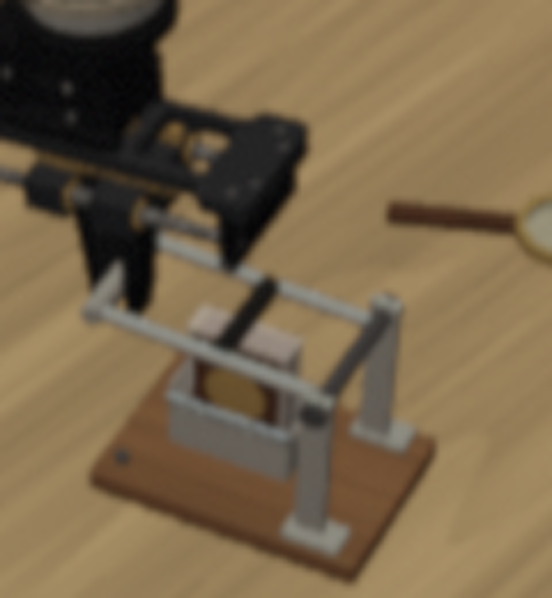

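>>> {"api": "arm_command", "payload": {"deltas": [[[1, 0, 0, -0.06, 0], [1, 0, 0, -0.06, 0], [1, 0, 0, 0, 0]]]}}

```text
t: 15.48
eef_pos: [441.9, 127.6, 71.1]
tcp_rot: [3.09, -0.036, 1.83]
ft_force: [-6.1, -4.9, -2.6]
opening: 0.119
```

>>> {"api": "arm_command", "payload": {"deltas": [[[1, 0, 0, -0.08, 0], [1, 0, 0, -0.08, 0], [1, 0, 0, -0.08, 0]]]}}

```text
t: 15.73
eef_pos: [442.7, 128.1, 53.3]
tcp_rot: [3.089, -0.037, 1.83]
ft_force: [-18.5, -7.0, 52.6]
opening: 0.117
```

```bash
python3 v.py 15; python3 - <<'E'
from h import *
c=dict(np.load('pics/scene15.npz'));C=(506.8,145,.253)
for th in (0,.1,.2):
  r=[]
  for y in(-30,30):
    x=58-125*np.cos(th);z=98+125*np.sin(th)
    p=[C[0]+x*np.cos(C[2])-y*np.sin(C[2]),C[1]+x*np.sin(C[2])+y*np.cos(C[2]),z]
    r.append(((proj(c,p)-[300,120])*4.6).round())
  print(th,r)
E
```

```text
15.8333 [442.74313401 128.06582152  52.31593235] [ 3.08962581 -0.03673804  1.83018161] [-11.10551116  -4.02620646  22.24020548] 0.11731808123815411
0 [array([ 93., 318.]), array([151., 249.])]
0.1 [array([ 94., 299.]), array([152., 230.])]
0.2 [array([ 97., 281.]), array([155., 212.])]
```

View pics/scene15c.png

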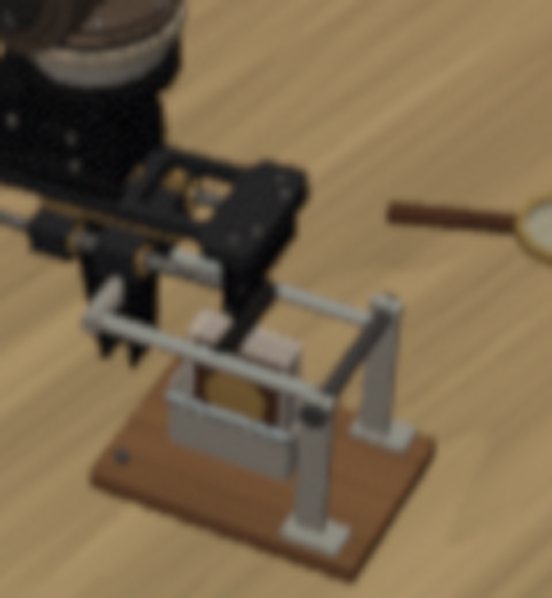

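>>> {"api": "arm_command", "payload": {"deltas": [[[0.75, 0, 0, 0.01, 0], [0.75, 0, 0, 0, 0], [0.75, 0, 0, 0, 0], [0.75, 0, 0, 0, 0]]]}}

```text
t: 16.17
eef_pos: [447.2, 129.1, 55.1]
tcp_rot: [3.085, -0.037, 1.829]
ft_force: [-0.0, 1.0, -0.2]
opening: 0.245
```

```bash
python3 v.py 16;python3 -c "
import cv2
s=cv2.imread('pics/scene16.png')[165:240,305:395];cv2.imwrite('pics/s16z.png',cv2.resize(s,None,fx=8,fy=8,interpolation=2))"
```

```text
16.2667 [446.81445507 129.04946296  54.89395322] [ 3.08566476 -0.03698591  1.82930432] [ 0.12922836 -0.08878175  0.15063371] 0.25008223612565245
```

View pics/s16z.png

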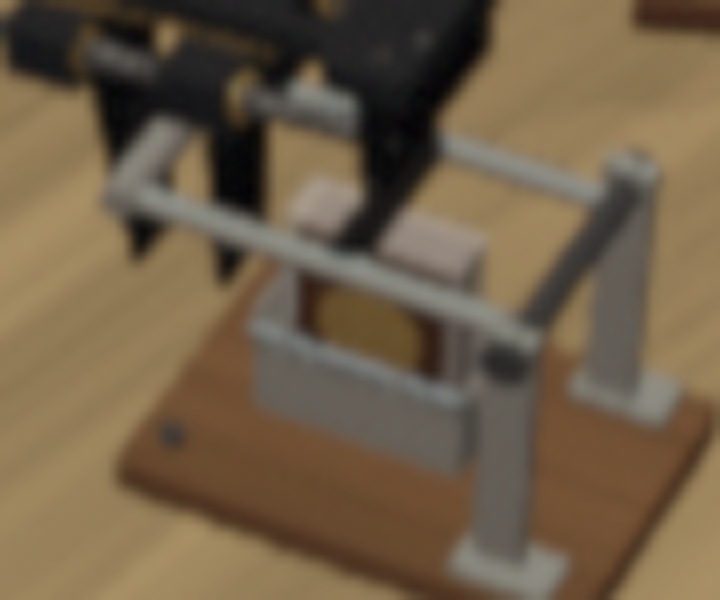

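>>> {"api": "arm_command", "payload": {"deltas": [[[0.75, -0.03, -0.008, 0, 0], [0.75, 0, 0, 0.02, 0], [0.75, 0, 0, 0.15, 0]]]}}

```text
t: 16.52
eef_pos: [442.9, 128.1, 70.3]
tcp_rot: [3.09, -0.038, 1.829]
ft_force: [0.1, -0.8, -0.3]
opening: 0.252
```

>>> {"api": "arm_command", "payload": {"deltas": [[[0.75, 0, 0, 0.25, 0], [0.75, 0, 0, 0.28, 0], [1, 0, 0, 0.1, 0], [1, 0, 0, 0, 0], [1, 0, 0, 0, 0], [1, 0, 0, 0, 0]]]}}

```text
t: 17.02
eef_pos: [442.2, 127.9, 137.0]
tcp_rot: [3.089, -0.037, 1.829]
ft_force: [-0.1, -0.3, 0.6]
opening: 0.031
```

```bash
python3 v.py 17;python3 -c "
import cv2
s=cv2.imread('pics/scene17.png')[165:240,305:395];cv2.imwrite('pics/s17z.png',cv2.resize(s,None,fx=8,fy=8,interpolation=2))"
```

```text
17.1167 [441.95296557 127.89760891 136.59029445] [ 3.09069459 -0.03755752  1.82854193] [ 0.3031006  -0.17825358 -0.45878635] 0.008504391714694665
```

View pics/s17z.png

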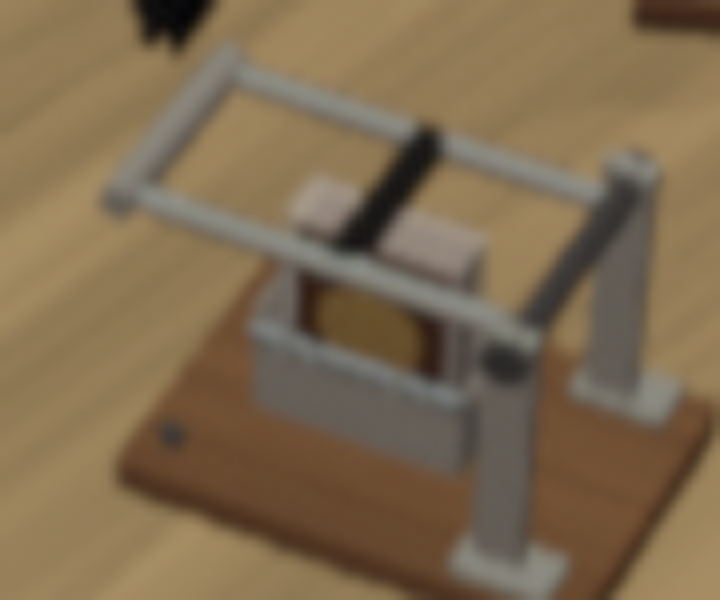

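>>> {"api": "arm_command", "payload": {"deltas": [[[1, 0, 0, -0.15, 0], [1, 0, 0, -0.1, 0], [1, 0, 0, 0, 0]]]}}

```text
t: 17.37
eef_pos: [441.5, 127.8, 109.0]
tcp_rot: [3.093, -0.038, 1.828]
ft_force: [-0.3, 0.5, 0.1]
opening: 0.006
```

>>> {"api": "arm_command", "payload": {"deltas": [[[1, 0, 0, -0.05, 0], [1, 0, 0, 0, 0]]]}}

```text
t: 17.53
eef_pos: [441.6, 127.9, 103.9]
tcp_rot: [3.094, -0.038, 1.828]
ft_force: [-3.2, -1.0, 18.6]
opening: 0.002
```

>>> {"api": "arm_command", "payload": {"deltas": [[[1, 0, 0, -0.03, 0], [1, 0, 0, 0, 0]]]}}

```text
t: 17.7
eef_pos: [441.7, 127.9, 104.0]
tcp_rot: [3.092, -0.038, 1.829]
ft_force: [-5.0, -2.3, 12.1]
opening: 0.006
```

>>> {"api": "arm_command", "payload": {"deltas": [[[1, 0, 0, -0.03, 0], [1, 0, 0, -0.01, 0], [1, 0, 0, 0, 0]]]}}

```text
t: 17.95
eef_pos: [441.5, 127.8, 104.6]
tcp_rot: [3.089, -0.038, 1.83]
ft_force: [-1.3, 0.5, 0.6]
opening: 0.003
```

The tip meets a hard stop at z≈104, which is the bar's top when shut (98+6). Retreating and checking.

>>> {"api": "arm_command", "payload": {"deltas": [[[1, 0, 0, 0.1, 0], [1, -0.05, 0, 0.3, 0], [1, -0.1, 0.2, 0.3, 0], [1, -0.1, 0.38, 0.1, 0], [1, -0.1, 0.38, 0, 0], [1, -0.1, 0.38, 0, 0], [1, -0.05, 0.38, 0, 0], [1, 0, 0.38, 0, 0], [1, 0, 0.38, 0, 0], [1, 0, 0.2, 0, 0], [1, 0, 0, 0, 0]]]}}

```text
t: 18.87
eef_pos: [387.0, 407.5, 188.8]
tcp_rot: [3.087, -0.04, 1.824]
ft_force: [-0.6, -0.8, 0.2]
opening: 0.004
```

```bash
python3 v.py 18; python3 - <<'E'
from ov import *
C=(506.8,145,.253);c,s=np.cos(C[2]),np.sin(C[2])
def bail(th):
    P=[]
    for r in(0,125):
        pass
    # box corners: hinge & handle, +-30
    q=[(58-125*np.cos(th),-30,98+125*np.sin(th)),(58,-30,98),(58,30,98),(58-125*np.cos(th),30,98+125*np.sin(th))]
    w=[[C[0]+x*c-y*s,C[1]+x*s+y*c,z] for x,y,z in q];return w+w
for n,win,k in(('scene18',(305,165,90,75),8),('top18',(225,210,80,90),6.5)):
    draw(n,n+'o',win,k,[(bail(0),(0,255,0)),(bail(.06),(0,0,255)),(box(*C,28,9,22,92),(255,255,0))])
E
```

```text
18.9667 [386.85905166 404.59572484 188.64663708] [ 3.08869058 -0.03898136  1.82318083] [1.22948637 0.19110398 0.32834305] 0.006925845909259411
```

View pics/scene18o.png

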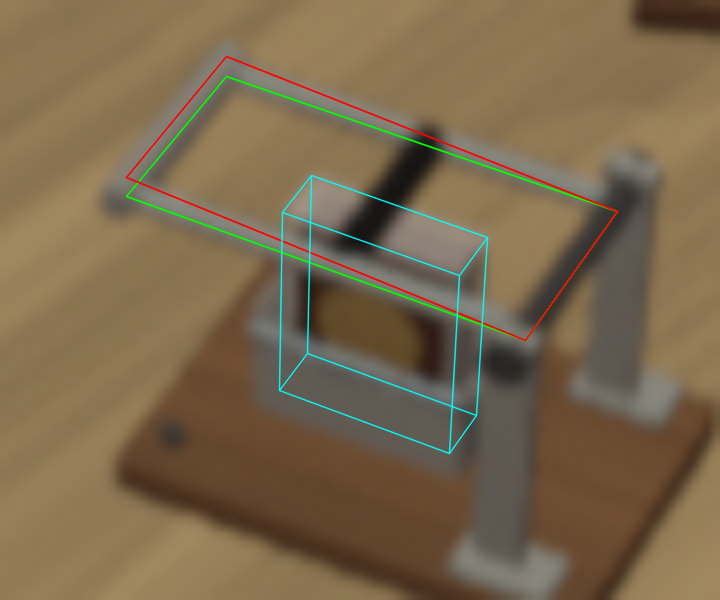

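View pics/top18o.png

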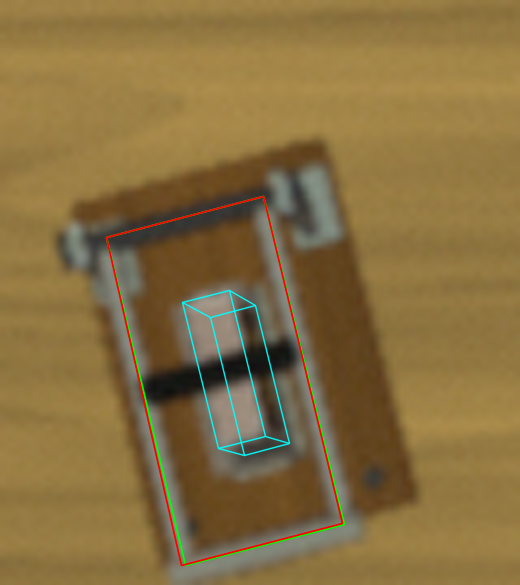

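View pics/top18.png

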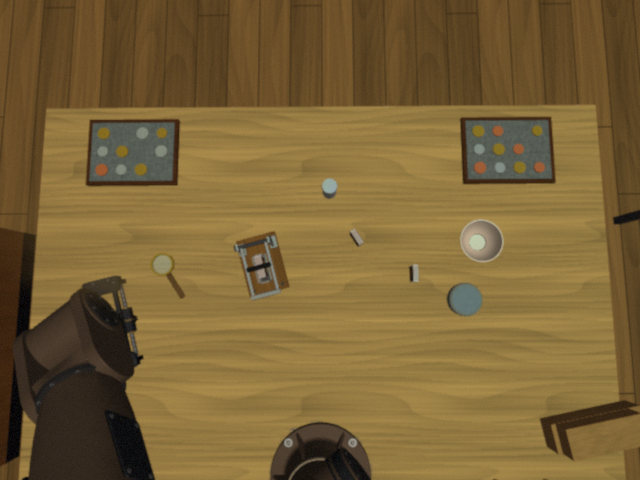

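The overlays match. The frame's top face sits on the model at top crop (225,370). The scene handle and hinge are offset from the shut model by the same 14–17 zoomed px (about 2 px of calibration error), so the bail is level. Tube (330,187), bowl (482,241), tin (465,299) and loupe (163,265) are unchanged. Handing in.

```bash
python3 -c "
from cell import env
print(env.job_done()); s=env.state(); print(s['t'],s['ft_force'])"
```

```text
the job is handed in; nothing more can be done
None
the job is handed in; nothing more can be done
```

I stood the largest coin frame in the clamp slot, let go of it with the bail still open, then swung the bail shut. I handed the job in at about 19 s of the 64 s allowed, with no verdict reported.

- **Shutting the bail:** I pinched the handle and followed its arc. Near the end the fingers slid down past the bar instead of moving it. I opened them, rose above the bar and pressed it down with the closed fingertips. They met a hard stop at z ≈ 104 mm, which is where the top of the bar should be when shut.
- **Last checks:** in the last pictures the frame is upright in the slot and pressed down, with the bail level. The tube, bowl, tin and loupe are at the same pixels as at the start, and the gripper is well clear.
- **What disagreed:**
  - The scene camera overlay was off by about 2 px at the hinge and the handle alike. I took this as calibration error rather than an open bail.
  - The tool had drifted to about 0.05 rad of tilt by the end.
  - The wrist force reached 53 N upward on the tool while the fingers slid past the bar. I did not find out what the gripper was pressing on. If it was the gripper's body, it could have passed the 40 N limit.
- **Not measured:** I could not read the bail angle or the seat depth directly. Both are judged from the stop height and the pictures.

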